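# Draw the bottom acrylic blank into the drilling jig and fit the drill template

### The arm

A 6-joint arm with a two-finger parallel gripper is mounted at the origin on the work surface. World frame = base frame: x ahead of the robot, y to its left, z up, the work surface at z = 0. Lengths are in m, angles in degrees, forces in N, time in s.
With the tool pointing down it reaches from about 0.4 to 0.825 m from the base axis. Payload 7 kg.
Tool frame: the origin (TCP) lies at the centre of the arm's flange, where the gripper is bolted on; the fingertips stand 178 mm ahead of it and the grasp point (between the pads) lies 159 mm ahead of it (tip_reach is the distance from the TCP to the fingertips, in m); z points along the fingers, y is the line along which they close (so a half turn about z gives the same grasp; the last joint's range is limited). The gripper opens to 88 mm and grips with 3 to 60 N. Pads are 19 mm wide; open, the fingers measure 130 mm over their backs; the gripper's body (78 mm by 193 mm) begins 47 mm behind the grasp point.
Start: joints at [-49.039, 20.546, 0.682, 0, -70.136, -16.507], TCP at [0.279, -0.614, 0.405] pointing down, gripper open.
Joint ranges: [-176.03, 176.03], [-82.01, 121.73], [-58.28, 71.71], [-173.87, 95.51], [-174.79, -0.11], [-173.66, 173.66]. Speed limits (degrees/s): [136.94, 136.94, 172.46, 180, 180, 180].

### API

Orientations are given as [roll, pitch, yaw] about the fixed x, y, z axes, in that order (R = Rz(yaw) Ry(pitch) Rx(roll)).
In Python, from plant import * gives the robot as it stands.
- The arm moves only by the shell command python3 -m handwheel 'ROWS'. ROWS is JSON, a list of rows, each a list of 7 numbers: the opening, from -1 (shut) to 1 (fully open), then the shift along the tool's x, y, z as a fraction of full scale, then the turn, a rotation vector about the tool's x, y, z as a fraction of full scale. A call has 1 to 5 rows; each row shifts and turns the commanded pose from where the row before left it, along the tool's axes as they then stand; what a row does not reach is not made up. Full scale, the value 1, is 0.025 m for a shift and 6 degrees for a turn. A row lasts 1/8 s, in which the tool goes at most 62.5 mm and 10.7 degrees, less where a joint would pass 70% of its speed; a pose out of reach is approached as far as the arm can. A call with a number of a shift or a turn outside -1 to 1 is refused whole. A call with a gripper value outside its range is refused whole. The fingers move at their own pace and stop on an object; the grip force is fixed at half the most. Time passes only in rows, so rows that do not move let the fingers close. It gives the time, the measured TCP pose, the force, the opening and the grip force at its end, in the units of the state.
- get_obs(): the state, without advancing time (a new reading comes with each control period).
- snapshot(name): name is "side" or "top" or "wrist"; returns a dict with "color" (420x560x3 uint8, red, green, blue), "fx", "fy", "cx", "cy" (pixels), "R" (3x3) and "t" (3): a world point X has camera coordinates R X + t; the wrist camera has in their place "tool_from_camera" (4x4, takes a point from camera to tool coordinates, whose origin is the TCP and whose axes are the flange's). Camera axes: x right, y down, z forward; pixel columns grow to the right and rows downward; lengths in m; the calibration is good to about 2 mm. The wrist camera is an equidistant fisheye: a pixel r from the principal point sees the ray r / f radians off the axis. A picture is of the moment at which its call begins: read the wrist's pose just before it. There is no depth.
- close_job(): hands the job in; it is judged then, once.
The state is a dict: "clock": time; "joint_pos": joint angles; "qvel": joint speeds; "tau": joint torques, N m; "tool_pos": TCP position; "orientation": TCP orientation; "force": force on the tool from outside, world axes, zero at the start; "moment": the same for the moment, N m; "opening": finger opening in m; "gripper_force": force on a finger pad.
Only numpy, scipy, OpenCV 4.12 (cv2) and the standard library are available. Lean on these libraries where they do the work, as an engineer would, in place of code of your own. Each camera call takes 0.05 s, during which the arm holds its last target. There are 200 camera calls.

### The job

Load the drilling jig: press a fingertip on the bottom acrylic blank where it peeps out under the yellow gate, only as hard as it takes to drag it and never so hard that it marks, and slide it out from under the stack, flat along the bed, until it is fully home against the red end stop; the other blanks and their weight stay in the magazine. Then pick the aluminium drill template up by its black handle, lower it level over the two guide pins until it lies flat on the blank, without dropping it, and let go. Leave the other things on the bench where they are.

Things in the scene. Friction and masses are not known exactly. Their poses are not given: they have to be found in the camera images.
- jig: Fixed plywood board, 334 x 176 x 18 mm, raised 2 to 18 mm on levelling feet, with a straight aluminium bed (top at z = 24 mm): drilling jig at one end, stack magazine at the other. Origin at the board's underside, below the middle of the blank's final place; +x runs along the bed to the magazine, z up; the blank is drawn along -x. Black fences at y = +-41.5 mm, 6 mm above the bed, x = -60 to 100 mm. Friction on acrylic about 0.17
- stop (a point): Middle of the inner face of the red end stop, on the bed: x = -60, y = 0, z = 24 mm in jig. The stop is 104 mm wide, 12 mm thick and 14 mm high above the bed
- pin_left (a point): Tip of the upright steel guide pin at x = 0, y = +62, z = 62 mm of jig; diameter 10 mm, the last 8 mm tapering to 4 mm
- pin_right (a point): Tip of the other guide pin, the same, at x = 0, y = -62, z = 62 mm of jig
- gate (a point): Middle of the outer face of the magazine's yellow gate, on the bed: x = 100, y = 0, z = 24 mm in jig. Two plates 6 mm thick with a 27 mm window between; lower edge 12 mm, top 56 mm above the bed, so only the bottom blank passes. Behind it the pocket, x = 106 to 229 mm, between side guides 8 mm thick at y = +-41.5 mm, 56 mm high above the bed, 100 mm high beyond x = 150 mm
- blank1_mid (a point): Middle (half-way up) of the bottom blank: violet acrylic plate, 120 (its x, along the bed) x 80 x 8 mm, 92 g, on the bed (top at z = 32 mm of jig), its front 37 to 46 mm standing out of the gate. Pressed there with a steady 15 to 22 N it follows a fingertip; with much less the finger slips off it; above 50 N it is marked, so touch down slowly (10 mm/s). Home, its middle is at x = 0, y = 0 of jig
- blank1: The same bottom blank; origin at the centre of its underside
- blank2_mid (a point): Middle of the second blank, same size, lying on the bottom one and held back by the gate; it drops to the bed when the bottom one has left
- blank3_mid (a point): Middle of the third blank, same size
- blank4_mid (a point): Middle of the fourth (top) blank, same size
- weight_mid (a point): Middle of the dark steel follower weight on the stack, a plate of 100 x 64 x 6 mm with a knob of 16 mm diameter, 16 mm high, about 0.2 to 0.4 kg
- weight: The same follower weight; origin at the centre of its underside
- template_grip (a point): Middle of the black bar handle of the drill template (see template), 40 mm above the plate's underside, over its centre. The bar is 16 (x) x 64 (y) x 16 mm, on two posts at y = +-25 mm; grip it across x from above. With the template seated flat on the blank this point is at x = 0, y = 0, z = 72 mm of jig
- template: Drill template: loose aluminium plate, 80 (x) x 150 (y) x 10 mm, 0.34 kg, with four brass drill bushes and two through holes of 12 mm diameter at x = 0, y = +-62 mm; origin at the centre of its underside, z up. It lies on the bench left or right of the jig and may go on either way round
- sander: Bystander: black orbital sander standing on its 150 mm disc, 110 mm high, its handle reaching 245 mm along its x; origin under the disc's centre
- sanding_block: Bystander: cork sanding block, 70 (x) x 120 (y) x 42 mm, on the other side of the jig from the template; origin under its centre
- tape_roll: Bystander: yellow roll of tape, 96 mm diameter, 24 mm high; origin under its centre
- caliper: Bystander: caliper lying flat, 230 mm along its x, up to 10 mm thick; origin under the middle of its beam
Mind the look-alikes: they are no part of the job. Of the things that look like the template, the larger one is meant. What is shaped like the blank1 but turquoise is not meant.

How it is judged (in metres and radians):
On the way:
1. the bottom blank has been drawn out of the magazine and lies flat on the bed, home against the end stop (within 3 mm) (x of blank1_mid in the frame of jig between -0.004 and 0.003 m and y of blank1_mid in the frame of jig between -0.004 and 0.004 m and z of blank1_mid in the frame of jig between 0.026 and 0.0305 m and angle between the x axis of blank1_mid and the x axis of jig, either way round below 0.06 rad and angle between blank1_mid's own z axis and vertical below 0.04 rad and not (z of template_grip in the frame of jig between 0.069 and 0.075 m and x of template_grip in the frame of jig between -0.004 and 0.004 m and y of template_grip in the frame of jig between -0.004 and 0.004 m and angle between the x axis of template_grip and the x axis of jig, either way round below 0.06 rad and angle between template_grip's own z axis and vertical below 0.035 rad)), for 0.2 s.
At the end, for the whole second after the job is handed in: Blank flat on the bed against the end stop (3 mm along, 4 mm across, 0.06 rad); other blanks and weight in the magazine; template flat on the blank, both pins through its holes (4 mm, height 3 mm, tilt under 0.035 rad), released; all at rest (x of blank1_mid in the frame of jig between -0.004 and 0.003 m and y of blank1_mid in the frame of jig between -0.004 and 0.004 m and z of blank1_mid in the frame of jig between 0.026 and 0.0305 m and angle between the x axis of each of blank1_mid, template_grip and the x axis of jig, either way round below 0.06 rad and angle between blank1_mid's own z axis and vertical below 0.04 rad and x of blank2_mid in the frame of jig between 0.161 and 0.174 m and z of blank2_mid in the frame of jig below 0.04 m and x of blank3_mid in the frame of jig between 0.161 and 0.174 m and z of blank3_mid in the frame of jig below 0.048 m and x of blank4_mid in the frame of jig between 0.161 and 0.174 m and z of blank4_mid in the frame of jig below 0.056 m and z of weight_mid in the frame of jig below 0.064 m and x of weight_mid in the frame of jig between 0.15 and 0.19 m and z of template_grip in the frame of jig between 0.069 and 0.075 m and x of template_grip in the frame of jig between -0.004 and 0.004 m and y of template_grip in the frame of jig between -0.004 and 0.004 m and angle between template_grip's own z axis and vertical below 0.035 rad and linear speed of each of blank1, template, weight below 0.01 m/s); the robot touches nothing.
It fails at once if the bottom blank is pressed so hard that it marks (fingertip force above 50 N) (contact force between the fingers and blank1 above 50 N).
It fails at once if another blank or the weight is taken out of the magazine or lifted (x of any of blank2_mid, blank3_mid, blank4_mid in the frame of jig below 0.145 m or z of blank2_mid in the frame of jig above 0.046 m or z of blank3_mid in the frame of jig above 0.054 m or z of blank4_mid in the frame of jig above 0.062 m or z of weight_mid in the frame of jig above 0.07 m).
It fails at once if the bottom blank is lifted off the bed (z of blank1_mid in the frame of jig above 0.044 m).
It fails at once if the template is dropped (falling freely faster than 0.4 m/s) (contact force between the fingers and template below 0.05 N and linear speed of template above 0.4 m/s).
It fails at once if a bystander is moved by more than 20 mm (distance of any of sander, sanding_block, tape_roll, caliper from where it was at the start of the episode above 0.02 m).
It also fails if it takes over 69 s, if anything falls off the work surface, if the arm or the gripper's body presses on something with over 40 N, if the wrist force passes 120 N, or if a joint passes its speed limit or range.

## Working session

There is one attempt and no reset: what is moved stays moved. The work goes in short steps, Python scripts to look and compute and a shell command to move; the robot and the scene stay as the last step left them, time stands still between calls to the robot, and variables do not carry over. Pictures are saved under pics/ and viewed, at most 12 in all, crops included, and the job is handed in when it is done.

```bash
mkdir -p pics; python3 - <<'E'
from plant import *
import cv2
o=get_obs();print(o)
for n in("top","side"):
    s=snapshot(n);cv2.imwrite(f"pics/{n}0.png",s["color"][:,:,::-1])
    print(n,s["fx"],s["cx"],s["cy"],s["R"],s["t"])
E
```

```text
{'clock': 0.0, 'joint_pos': array([-4.90374972e+01,  2.05920233e+01,  6.32619966e-01, -2.10990686e-02,
       -7.01350850e+01, -1.65055445e+01]), 'qvel': array([ 0.02508999, -0.07150806,  0.02925487, -0.01048593, -0.00476026,
       -0.03205716]), 'tau': array([ 5.87777195e-04, -5.82728219e+01,  2.93044764e+01,  6.99717119e+00,
        6.77403106e-03, -1.44848550e-04]), 'tool_pos': array([ 0.27936029, -0.61425877,  0.40370395]), 'orientation': array([ 1.79903770e+02, -7.83071557e-03, -1.55550221e+02]), 'force': array([ 0.39482217, -0.44750266,  0.45081448]), 'moment': array([-0.00424487,  0.02303555,  0.0428532 ]), 'gripper_force': 0.0, 'opening': 0.0875390471329895}
top 543.1942387018739 287.5770615071044 206.51223502054268 [[-0.01687726 -0.99985258  0.00315985]
 [-0.99307503  0.01639521 -0.11633218]
 [ 0.11626323 -0.00510134 -0.99320534]] [0.02781187 0.55397768 1.80618574]
side 495.95915046335637 278.9560489870953 211.426045932111 [[-0.84996391 -0.52670435 -0.01199518]
 [-0.24805129  0.42016942 -0.872885  ]
 [ 0.46479233 -0.73894533 -0.48777853]] [0.46766669 0.19424619 1.29905028]
```

```bash
python3 - <<'E'
import cv2
a=cv2.imread("pics/top0.png");cv2.imwrite("pics/top0c.png",cv2.resize(a,(784,588),interpolation=cv2.INTER_CUBIC))
a=cv2.imread("pics/side0.png");cv2.imwrite("pics/side0c.png",cv2.resize(a,(784,588),interpolation=cv2.INTER_CUBIC))
E
```

```text
(no output)
```

View pics/top0c.png

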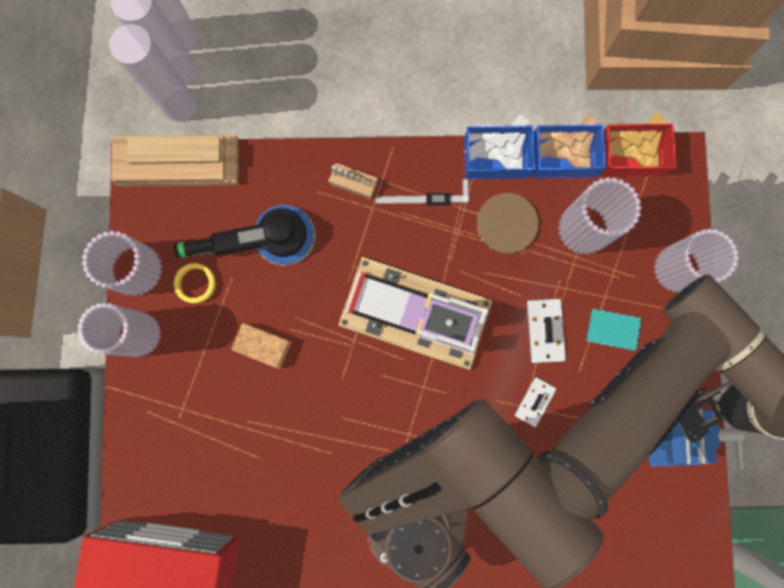

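View pics/side0c.png

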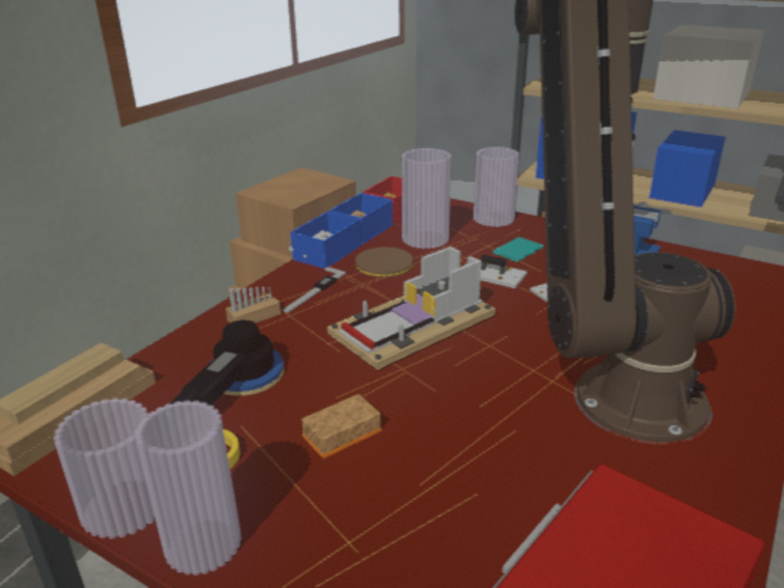

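Top view: the jig is centred around (417,312) with the red stop at its left end (355,292) and the magazine on the right. The large template is at (546,330) with its handle at (552,330), and the small look-alike is at (536,402). In the side view the jig's pins are at (365,310) and (402,332). Next I'll work out a rough pose and move the wrist camera over the jig.

```bash
cat > h.py <<'E'
import numpy as np, cv2
from plant import *
from scipy.spatial.transform import Rotation as Rt
def toolT(o):
    T=np.eye(4);T[:3,:3]=Rt.from_euler("xyz",o["orientation"],degrees=True).as_matrix();T[:3,3]=o["tool_pos"];return T
def ray_fix(s,u,v,z):
    d=s["R"].T@np.array([(u-s["cx"])/s["fx"],(v-s["cy"])/s["fy"],1]);c=-s["R"].T@s["t"]
    return c+d*(z-c[2])/d[2]
def proj_fix(s,X):
    X=np.atleast_2d(X)@s["R"].T+s["t"];return np.c_[s["fx"]*X[:,0]/X[:,2]+s["cx"],s["fy"]*X[:,1]/X[:,2]+s["cy"]]
def proj_wrist(s,T,X):
    C=np.linalg.inv(T@s["tool_from_camera"]);X=np.atleast_2d(X)@C[:3,:3].T+C[:3,3]
    r=np.hypot(X[:,0],X[:,1]);k=np.arctan2(r,X[:,2])/r
    return np.c_[s["fx"]*k*X[:,0]+s["cx"],s["fy"]*k*X[:,1]+s["cy"]]
def jigT(p):  # x y z yaw(rad)
    T=np.eye(4);T[:3,:3]=Rt.from_euler("z",p[3]).as_matrix();T[:3,3]=p[:3];return T
def app(T,X): return np.atleast_2d(X)@T[:3,:3].T+T[:3,3]
def rows(o,pos,yaw=None):
    "shift in tool axes (units of 25 mm) and rotvec (units of 6 deg) to a downward tool at pos,yaw"
    T=toolT(o);d=T[:3,:3].T@(np.array(pos)-T[:3,3])/.025
    r=None
    if yaw is not None:
        G=Rt.from_euler("xyz",[180,0,yaw],degrees=True).as_matrix();r=np.degrees(Rt.from_matrix(T[:3,:3].T@G).as_rotvec())/6
    return np.round(d,2),None if r is None else np.round(r,2)
E
python3 - <<'E'
from h import *
s=snapshot("top")
for u,v in [(364,258),(492,298),(470,367),(342,325)]: print(ray_fix(s,u/1.4,v/1.4,.028))
for n,u,v in [("handle",553,330),("tA",529,300),("tB",561,299),("tC",566,361),("tD",533,362)]: print(n,ray_fix(s,u/1.4,v/1.4,.048 if n=="handle" else .01))
w=snapshot("wrist");print(w["fx"],w["cx"],w["cy"],w["tool_from_camera"])
E
```

```text
[0.63267983 0.11122959 0.028     ]
[ 0.52964683 -0.19746952  0.028     ]
[ 0.36441137 -0.13968579  0.028     ]
[0.47024617 0.16601065 0.028     ]
handle [ 0.44852343 -0.33807589  0.048     ]
tA [ 0.52509566 -0.28999519  0.01      ]
tB [ 0.52625629 -0.36835365  0.01      ]
tC [ 0.37518364 -0.37426228  0.01      ]
tD [ 0.3741177 -0.2942187  0.01     ]
325.19226210127806 281.20129793696964 212.25201391658118 [[-5.38789148e-04 -9.67752308e-01 -2.51903118e-01  6.71961492e-02]
 [ 9.99998761e-01 -8.93960153e-04  1.29551204e-03 -3.15266469e-04]
 [-1.47892611e-03 -2.51902108e-01  9.67751591e-01  1.87269643e-02]
 [ 0.00000000e+00  0.00000000e+00  0.00000000e+00  1.00000000e+00]]
```

```bash
python3 - <<'E'
from h import *
o=get_obs();print(rows(o,[.43,-.34,.40],-130))
print(rows(o,[.50,-.05,.40],-108.5))
E
```

```text
(array([-10.03,   7.5 ,   0.17]), array([ 0.01,  0.  , -4.26]))
(array([-17.38,  16.9 ,   0.18]), array([ 0.01,  0.  , -7.84]))
```

```bash
python3 -m handwheel '[[-1,-1,0.75,0,0,0,0],[-1,-1,0.75,0,0,0,0],[-1,-1,0.75,0,0,0,0],[-1,-1,0.75,0,0,0,0],[-1,-1,0.75,0,0,0,0]]'; python3 -m handwheel '[[-1,-1,0.75,0,0,0,0],[-1,-1,0.75,0,0,0,0],[-1,-1,0.75,0,0,0,0],[-1,-1,0.75,0,0,0,0],[-1,-1,0.75,0,0,0,0]]'; python3 -m handwheel '[[-1,0,0,0,0,0,0],[-1,0,0,0,0,0,0],[-1,0,0,0,0,0,0]]'
cat > snap.py <<'E'
import sys,pickle
from h import *
n=sys.argv[1];o=get_obs();s=snapshot("wrist");pickle.dump((o,s),open(f"{n}.pkl","wb"))
cv2.imwrite(f"pics/{n}.png",cv2.resize(s["color"][:,:,::-1],(784,588),interpolation=cv2.INTER_CUBIC))
print(o["clock"],o["tool_pos"],o["orientation"],np.abs(o["qvel"]).max(),rows(o,[.50,-.05,.40],-108.5))
E
python3 snap.py w1
```

```text
clock: 0.82
tool_pos: [0.3547, -0.4764, 0.4045]
orientation: [180.0, -0.0, -155.6]
force: [0.4, 0.1, -0.0]
opening: 0.0433
gripper_force: 0.0
clock: 1.45
tool_pos: [0.4297, -0.3393, 0.4046]
orientation: [180.0, 0.0, -155.5]
force: [-0.7, 0.5, -0.5]
opening: 0.0008
gripper_force: 0.0
clock: 1.82
tool_pos: [0.429, -0.3408, 0.4046]
orientation: [180.0, -0.0, -155.6]
force: [-0.8, -0.5, -0.2]
opening: 0.0007
gripper_force: 0.0
1.825 [ 0.4290299  -0.34081498  0.40458306] [ 1.79995029e+02 -1.03102423e-02 -1.55591636e+02] 0.13612549840019023 (array([-7.39,  9.42,  0.18]), array([ 0.  , -0.  , -7.85]))
```

View pics/w1.png

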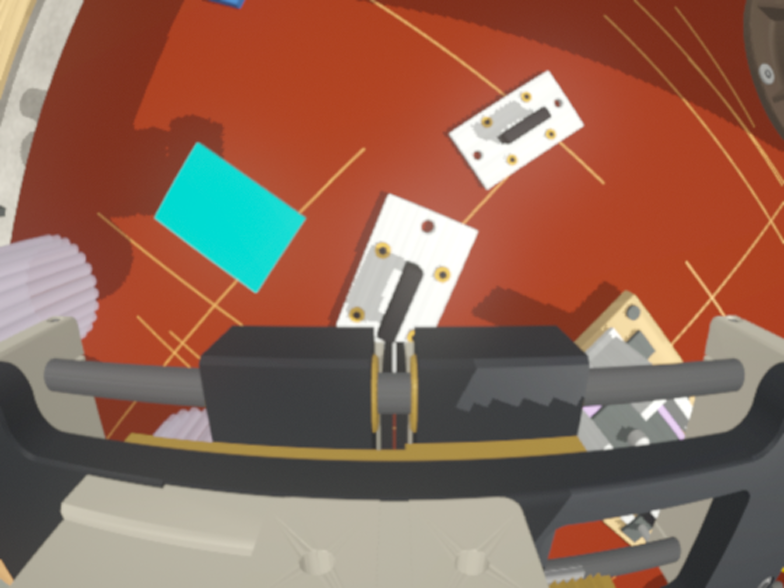

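Wrist view: the large template has corners at (388,194) and (477,232), its hole at (428,227), and the handle's end at (413,266). The gripper hides the lower half of the picture. I'll move so the jig falls in the upper half.

```bash
R='[-1,-0.76,0.965,0,0,0,0]'
python3 -m handwheel '[[-1,-0.76,0.965,0,0,0,0],[-1,-0.76,0.965,0,0,0,0],[-1,-0.76,0.965,0,0,0,0],[-1,-0.76,0.965,0,0,0,0],[-1,-0.76,0.965,0,0,0,0]]'>/dev/null
python3 -m handwheel '[[-1,-0.76,0.965,0,0,0,0],[-1,-0.76,0.965,0,0,0,0],[-1,-0.76,0.965,0,0,0,0],[-1,-0.76,0.965,0,0,0,0],[-1,-0.76,0.965,0,0,0,0]]'>/dev/null
python3 -m handwheel '[[-1,-0.76,0.965,0,0,0,0],[-1,-0.76,0.965,0,0,0,0],[-1,-0.76,0.965,0,0,0,0],[-1,-0.76,0.965,0,0,0,0],[-1,-0.76,0.965,0,0,0,0]]'>/dev/null
python3 -m handwheel '[[-1,0,0,0,0,0,-1],[-1,0,0,0,0,0,-1],[-1,0,0,0,0,0,-1],[-1,0,0,0,0,0,-1],[-1,0,0,0,0,0,-1]]'>/dev/null
python3 -m handwheel '[[-1,0,0,0,0,0,-1],[-1,0,0,0,0,0,-1],[-1,0,0,0,0,0,-0.85],[-1,0,0,0,0,0,0],[-1,0,0,0,0,0,0]]'
python3 snap.py w2
```

```text
clock: 5.0
tool_pos: [0.5391, 0.1068, 0.4046]
orientation: [180.0, -0.0, -108.6]
force: [0.7, -0.6, -0.2]
opening: 0.0
gripper_force: 0.0
5.0 [0.53908247 0.10679296 0.40458881] [ 1.79995051e+02 -5.70916459e-03 -1.08589163e+02] 0.39106251908450484 (array([ 6.44, -0.52,  0.18]), array([ 0.  , -0.  , -0.01]))
```

View pics/w2.png

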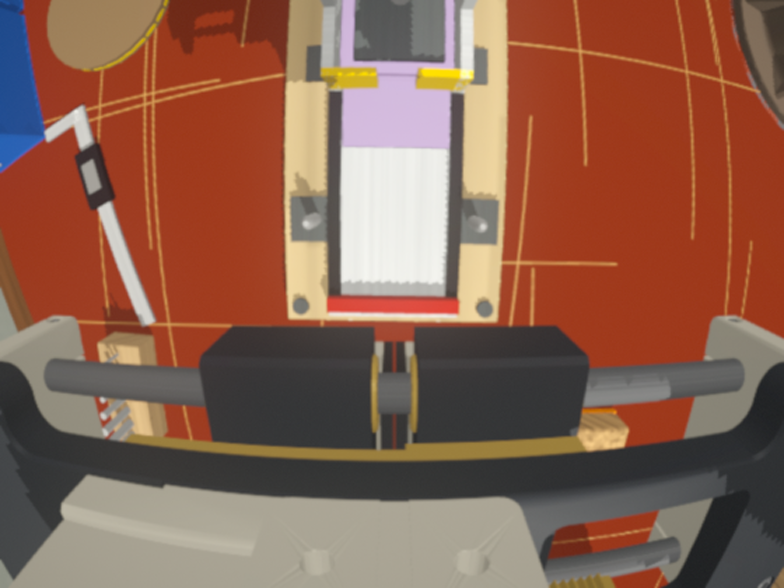

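The jig stands nearly upright in view: red stop at row 297, pins near (311,215) and (480,220), gate at row 80, and the blank's front edge at row 148. I'll zoom in for sharper points.

```bash
python3 - <<'E'
import pickle,cv2
o,s=pickle.load(open("w2.pkl","rb"))
c=s["color"][40:235,200:365,::-1]
cv2.imwrite("pics/w2z.png",cv2.resize(c[:120],(0,0),fx=4.8,fy=4.8,interpolation=cv2.INTER_CUBIC))
cv2.imwrite("pics/w2y.png",cv2.resize(c[85:],(0,0),fx=4.8,fy=4.8,interpolation=cv2.INTER_CUBIC))
E
```

```text
(no output)
```

View pics/w2z.png

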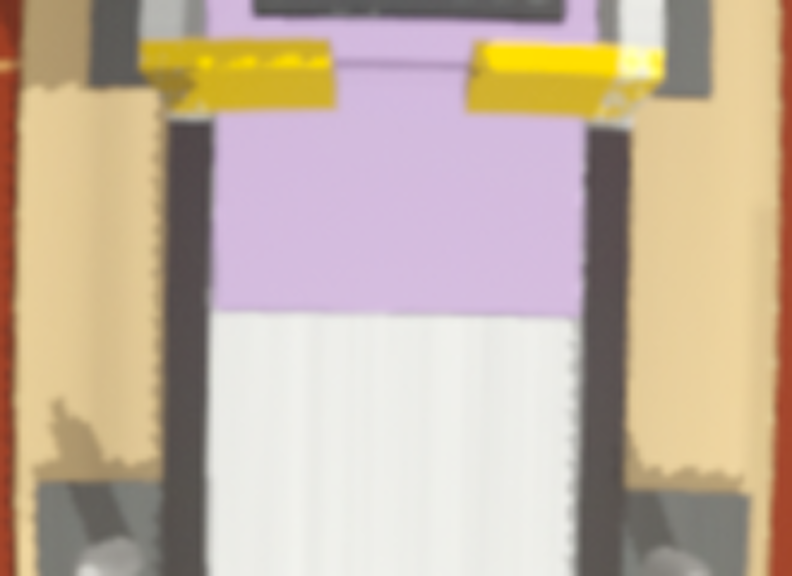

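View pics/w2y.png

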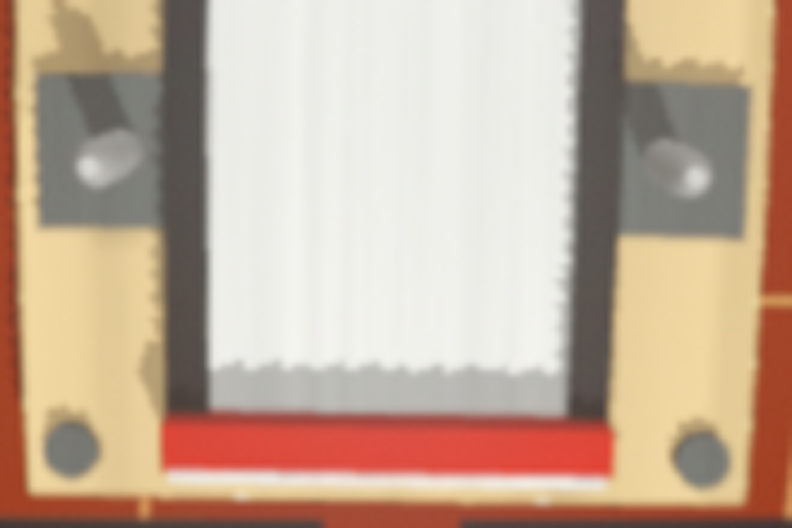

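```bash
cat > fit.py <<'E'
from h import *
import pickle
from scipy.optimize import least_squares
o,s=pickle.load(open("w2.pkl","rb"));T=toolT(o)
P=[((0,62,62),92,166,125),((0,-62,62),692,178,125),((-60,52,38),164,424,125),((-60,-52,38),610,432,125),
((-72,52,38),166,472,125),((-72,-52,38),610,478,125),((100,13.5,36),336,106,40),((100,-13.5,36),467,110,40),
((100,13.5,80),332,73,40),((100,-13.5,80),470,80,40),((None,40,32),212,310,40),((None,-40,32),580,318,40)]
uv=np.array([[200+(p[1]+.5)/4.8-.5,p[3]+(p[2]+.5)/4.8-.5] for p in P])
def f(p):
    X=np.array([[p[4]*1e3 if q[0][0] is None else q[0][0],q[0][1],q[0][2]] for q in P])/1e3
    return (proj_wrist(s,T,app(jigT(p),X))-uv).ravel()
r=least_squares(f,[.524,.061,.01,np.radians(-108.5),.06],loss="soft_l1")
print(r.x,np.degrees(r.x[3]));print(np.round(f(r.x).reshape(-1,2),1).tolist())
# side-camera check of height
S=snapshot("side");print("side px*1.4",(proj_fix(S,app(jigT(r.x),np.array([[0,.062,.062],[0,-.062,.062]])))*1.4).tolist())
# template from w1
o1,s1=pickle.load(open("w1.pkl","rb"));T1=toolT(o1)
Q=np.array([[388,194],[477,232],[428,227]])/1.4-.14
def g(p):
    X=np.array([[-.04*1,.075,.01],[.04,.075,.01],[0,.062,.01]])
    return (proj_wrist(s1,T1,app(jigT([p[0],p[1],0,p[2]]),X))-Q).ravel()
for y0 in(0,180):
    q=least_squares(g,[.45,-.335,np.radians(90+y0)]);print(q.x,np.degrees(q.x[2]),q.fun.round(1))
np.save("jig.npy",r.x)
E
python3 fit.py
```

```text
[ 0.52720289  0.07143719  0.00619903 -1.91345283  0.05659113] -109.63277146087874
[[-0.1, 0.4], [0.2, 0.0], [-1.0, -0.6], [1.1, -0.7], [-1.1, -0.1], [0.5, 0.2], [0.5, 2.2], [-0.9, 1.8], [-0.3, -0.2], [0.6, -1.1], [0.7, 0.2], [-0.4, -0.2]]
side px*1.4 [[363.9120951474502, 300.9571884047713], [400.2416710971703, 324.05294214866217]]
[ 0.45262424 -0.32547382  1.6041164 ] 91.90909959832054 [ 0.4  0.1  0.  -0.2 -0.5  0.1]
[ 0.45262424 -0.32547382  1.60411639] 91.90909919960141 [ 0.4  0.1  0.  -0.2 -0.5  0.1]
```

```bash
cat > to.py <<'E'
import sys
from h import *
J=np.load("jig.npy");o=get_obs()
x,y,z,dyaw=map(float,sys.argv[1:5]); p=app(jigT(J),[[x,y,0]])[0];p[2]=z
print("to",p,rows(o,p,np.degrees(J[3])+dyaw),"now in jig",((o["tool_pos"]-J[:3])@jigT(J)[:3,:3]).round(4),"F",o["force"],o["clock"])
E
python3 to.py .076 0 .240 0
```

```text
to [ 5.0166762e-01 -1.4458176e-04  2.4000000e-01] (array([4.54, 0.06, 6.59]), array([ 0.  , -0.  ,  0.18])) now in jig [-0.0374 -0.0008  0.3985] F [-0.32812148  1.25758415  0.08362757] 5.1
```

```bash
python3 -m handwheel '[[-1,0.9,0,0.8,0,0,0.18],[-1,0.9,0,0.8,0,0,0],[-1,0.9,0,0.8,0,0,0],[-1,0.9,0,0.8,0,0,0],[-1,0.9,0.05,0.8,0,0,0]]'
python3 -m handwheel '[[-1,0,0,0.8,0,0,0],[-1,0,0,0.8,0,0,0],[-1,0,0,0.8,0,0,0],[-1,0,0,0.3,0,0,0],[-1,0,0,0,0,0,0]]'
python3 to.py .076 0 .226 0
```

```text
clock: 5.72
tool_pos: [0.5004, 0.0007, 0.3042]
orientation: [-180.0, 0.0, -109.6]
force: [0.2, -0.4, 0.4]
opening: 0.0003
gripper_force: 0.0
clock: 6.35
tool_pos: [0.5007, 0.0014, 0.237]
orientation: [180.0, -0.0, -109.5]
force: [0.1, -0.5, -0.3]
opening: 0.0006
gripper_force: 0.0
to [ 5.0166762e-01 -1.4458176e-04  2.2600000e-01] (array([ 0.04, -0.06,  0.44]), array([ 0.  , -0.01,  0.02])) now in jig [ 0.0749 -0.0014  0.2308] F [ 0.10224925 -0.45437815 -0.26148053] 6.35
```

```bash
python3 -m handwheel '[[-1,0,-0.06,0.1,0,0,0],[-1,0,0,0.1,0,0,0],[-1,0,0,0.1,0,0,0],[-1,0,0,0.05,0,0,0],[-1,0,0,0.05,0,0,0]]' | grep -E "pos|force"
python3 -m handwheel '[[-1,0,0,0.05,0,0,0],[-1,0,0,0.05,0,0,0],[-1,0,0,0.05,0,0,0],[-1,0,0,0.05,0,0,0]]'| grep -E "pos|force"
```

```text
tool_pos: [0.502, 0.0009, 0.2271]
force: [0.3, 0.5, -0.9]
gripper_force: 0.0
tool_pos: [0.502, 0.0009, 0.2221]
force: [-0.7, 0.6, -0.1]
gripper_force: 0.0
```

```bash
python3 -m handwheel '[[-1,0,0,0.05,0,0,0],[-1,0,0,0.05,0,0,0]]' | grep -E "pos|force"
```

```text
tool_pos: [0.502, 0.0009, 0.2196]
force: [0.0, -0.1, -0.3]
gripper_force: 0.0
```

```bash
python3 -m handwheel '[[-1,0,0,0.05,0,0,0]]' | grep -E "pos|force:"
python3 -m handwheel '[[-1,0,0,0.04,0,0,0]]' | grep -E "pos|force:"
```

```text
tool_pos: [0.502, 0.0009, 0.2183]
force: [-0.6, 0.5, -0.3]
gripper_force: 0.0
tool_pos: [0.5023, 0.0009, 0.2181]
force: [-3.6, -1.1, 15.9]
gripper_force: 7.9
```

```bash
python3 -m handwheel '[[-1,0,0,0.01,0,0,0]]' | grep -E "pos|force:"
```

```text
tool_pos: [0.5024, 0.0009, 0.2181]
force: [-2.8, -0.3, 12.3]
gripper_force: 6.5
```

```bash
python3 -m handwheel '[[-1,0,0,0.02,0,0,0],[-1,0,0,0,0,0,0]]' | grep -E "pos|force:"
```

```text
tool_pos: [0.5026, 0.0009, 0.2182]
force: [-3.6, -1.0, 15.0]
gripper_force: 7.4
```

```bash
python3 -m handwheel '[[-1,0,0,0.02,0,0,0],[-1,-0.05,0,0,0,0,0],[-1,-0.1,0,0,0,0,0],[-1,-0.1,0,0,0,0,0]]' | grep -E "pos|force:"; python3 to.py .076 0 .22 0
```

```text
tool_pos: [0.505, 0.0065, 0.2181]
force: [-2.1, -5.4, 18.5]
gripper_force: 9.1
to [ 5.0166762e-01 -1.4458176e-04  2.2000000e-01] (array([ 0.29,  0.04, -0.08]), array([-0.03,  0.  ,  0.03])) now in jig [0.0686 0.0009 0.2119] F [-2.0953742  -5.42235212 18.48252731] 8.85
```

```bash
python3 -m handwheel '[[-1,-0.15,0,0,0,0,0],[-1,-0.15,0,0,0,0,0],[-1,-0.15,0,0,0,0,0],[-1,-0.15,0,0,0,0,0],[-1,-0.15,0,0,0,0,0]]' | grep -E "pos|force:"; python3 - <<'E'
from h import *
J=np.load("jig.npy");J[2]=.0082;np.save("jig.npy",J);s=snapshot("top");c=s["color"].astype(int)
m=(c[:,:,2]>c[:,:,1]+12)&(c[:,:,0]>c[:,:,1]+4)&(c[:,:,1]>90)
g=[]
for y in(-.03,-.025,.025,.03):
    xs=np.arange(-.06,.1,.0005);uv=proj_fix(s,app(jigT(J),np.c_[xs,0*xs+y,0*xs+.032])).round().astype(int)
    k=m[uv[:,1],uv[:,0]];g.append((y,xs[k].min() if k.any() else None))
print(g)
E
```

```text
tool_pos: [0.5114, 0.0244, 0.2181]
force: [-2.6, -3.6, 17.2]
gripper_force: 8.8
[(-0.03, np.float64(0.0480000000000001)), (-0.025, np.float64(0.06300000000000011)), (0.025, None), (0.03, None)]
```

```bash
python3 -m handwheel '[[-1,-0.15,0,0,0,0,0],[-1,-0.15,0,0,0,0,0],[-1,-0.15,0,0,0,0,0],[-1,-0.15,0,0,0,0,0],[-1,-0.15,0,0,0,0,0]]' | grep -E "pos|force:"; python3 -m handwheel '[[-1,-0.15,0,0,0,0,0],[-1,-0.15,0,0,0,0,0],[-1,-0.15,0,0,0,0,0],[-1,-0.15,0,0,0,0,0],[-1,-0.15,0,0,0,0,0]]' | grep -E "pos|force:"; python3 to.py .0 0 .2182 0
```

```text
tool_pos: [0.5177, 0.0421, 0.2181]
force: [-2.3, -3.6, 17.1]
gripper_force: 8.5
tool_pos: [0.524, 0.0598, 0.2181]
force: [-1.1, -3.0, 16.1]
gripper_force: 8.3
to [0.52720289 0.07143719 0.2182    ] (array([-0.48,  0.03, -0.  ]), array([-0.03,  0.01,  0.03])) now in jig [0.012  0.0008 0.2099] F [-1.09622223 -3.02105676 16.10620766] 10.775
```

```bash
python3 -m handwheel '[[-1,-0.15,0,0.01,0,0,0],[-1,-0.15,0,0.01,0,0,0],[-1,-0.15,0,0,0,0,0],[-1,-0.15,0,0,0,0,0],[-1,-0.15,0,0,0,0,0]]' | grep -E "pos|force:"; python3 -m handwheel '[[-1,-0.15,0,0,0,0,0],[-1,-0.15,0,0,0,0,0],[-1,-0.15,0,0,0,0,0],[-1,-0.15,0,0,0,0,0],[-1,-0.06,0,0,0,0,0]]' | grep -E "pos|force:"; cat > edge.py <<'E'
from h import *
J=np.load("jig.npy");o=get_obs();s=snapshot("wrist");T=toolT(o);c=s["color"].astype(int)
cv2.imwrite("pics/e%d.png"%(o["clock"]*100),cv2.resize(s["color"][:330,:,::-1],(784,462)))
for y in(-.03,-.022,.022,.03):
    xs=np.arange(-.01,.13,.002);uv=proj_wrist(s,T,app(jigT(J),np.c_[xs,0*xs+y,0*xs+.032])).round().astype(int)
    k=[];
    for u,v in uv:
        if 0<=u<560 and 0<=v<420:
            r,g,b=c[v,u];k.append("V" if b>g+10 and r>g+4 else "w" if min(r,g,b)>140 else ".")
        else:k.append("_")
    print(y,"".join(k))
E
python3 edge.py; python3 to.py -.04 0 .2182 0
```

```text
tool_pos: [0.5303, 0.0775, 0.2181]
force: [-3.1, -2.8, 21.5]
gripper_force: 10.4
tool_pos: [0.5358, 0.0932, 0.2181]
force: [-3.1, -3.1, 20.8]
gripper_force: 10.2
-0.03 VVVVVVVVVVVVVVVVVVVVVVVVVVVVVVVVVVVVVVVVVVVVVwwwwwwwwwwww.....________
-0.022 VVVVVVVVVVVVVVVVVVVVVVVVVVVVVVVVVVVVVVVVVVVVVwwwwwwwwwwww...._________
0.022 VVVVVVVVVVVVVVVVVVVVVVVVVVVVVVVVVVVVVVVVVVVVVwwwwwwwwwwww...._________
0.03 .VVVVVVVVVVVVVVVVVVVVVVVVVVVVVVVVVVVVVVVVVVVVwwwwwwwwwwww...._________
to [0.5406425  0.10911181 0.2182    ] (array([-0.66,  0.03, -0.  ]), array([-0.03,  0.01,  0.03])) now in jig [-0.0235  0.0008  0.2099] F [-2.83089813 -1.31805725 20.8043113 ] 12.075
```

It follows straight; the rear edge is at x≈79 mm, so about 19 mm remain.

```bash
python3 -m handwheel '[[-1,-0.15,0,0,0,0,0],[-1,-0.15,0,0,0,0,0],[-1,-0.15,0,0,0,0,0],[-1,-0.1,0,0,0,0,0],[-1,-0.06,0,0,0,0,0]]' | grep -E "pos|force:"; python3 -m handwheel '[[-1,-0.06,0,0,0,0,0],[-1,-0.06,0,0,0,0,0]]' | grep -E "pos|force:";python3 -m handwheel '[[-1,-0.06,0,0,0,0,0],[-1,-0.06,0,0,0,0,0]]' | grep -E "pos|force:"; python3 edge.py; python3 to.py -.04 0 .2182 0
```

```text
tool_pos: [0.5409, 0.1076, 0.2181]
force: [-2.9, -2.8, 19.4]
gripper_force: 9.9
tool_pos: [0.5418, 0.11, 0.2181]
force: [-1.6, -8.0, 20.0]
gripper_force: 10.4
tool_pos: [0.5426, 0.1123, 0.2181]
force: [-1.9, -7.8, 20.7]
gripper_force: 10.7
-0.03 VVVVVVVVVVVVVVVVVVVVVVVVVVVVVVVVVVVVwwwwwwwwwwwwwwww__________________
-0.022 VVVVVVVVVVVVVVVVVVVVVVVVVVVVVVVVVVVVwwwwwwwwwwwwwww___________________
0.022 VVVVVVVVVVVVVVVVVVVVVVVVVVVVVVVVVVVVwwwwwwwwwwwwwww___________________
0.03 VVVVVVVVVVVVVVVVVVVVVVVVVVVVVVVVVVVVwwwwwwwwwwwwwwww__________________
to [0.5406425  0.10911181 0.2182    ] (array([ 0.15,  0.03, -0.  ]), array([-0.02, -0.  ,  0.03])) now in jig [-0.0437  0.0008  0.2099] F [-2.89098045 -8.1445554  21.22865085] 13.25
```

Lateral force jumped to 8 N and then levelled off, so the blank is on the stop, with its rear edge at about 60 mm. I'll lift off and go to look at the template.

```bash
python3 -m handwheel '[[-1,0,0,-0.1,0,0,0],[-1,0,0,-0.2,0,0,0],[-1,0,0,-1,0,0,0],[-1,0,0,-1,0,0,0],[-1,0,0,-1,0,0,0]]' | grep -E "pos|force:"
python3 -m handwheel '[[0.5,0.7,-0.22,-1,0,0,0],[0.5,0.98,-0.315,-1,0,0,0],[0.5,0.98,-0.315,-1,0,0,0],[0.5,0.98,-0.315,-1,0,0,0],[0.5,0.98,-0.315,0,0,0,0]]' >/dev/null
python3 -m handwheel '[[0.5,0.98,-0.315,0,0,0,0],[0.5,0.98,-0.315,0,0,0,0],[0.5,0.98,-0.315,0,0,0,0],[0.5,0.98,-0.315,0,0,0,0],[0.5,0.98,-0.315,0,0,0,0]]' >/dev/null
python3 -m handwheel '[[0.5,0.98,-0.315,0,0,0,0],[0.5,0.98,-0.315,0,0,0,0],[0.5,0.98,-0.315,0,0,0,0],[0.5,0.98,-0.315,0,0,0,0],[0.5,0.98,-0.315,0,0,0,0]]' >/dev/null
python3 -m handwheel '[[0.5,0.98,-0.315,0,0,0,0],[0.5,0.98,-0.315,0,0,0,0],[0.5,0,0,0,0,0,1],[0.5,0,0,0,0,0,1],[0.5,0,0,0,0,0,1]]' >/dev/null
python3 -m handwheel '[[0.5,0,0,0,0,0,1],[0.5,0,0,0,0,0,1],[0.5,0,0,0,0,0,1],[0.5,0,0,0,0,0,1],[0.5,0,0,0,0,0,1]]' >/dev/null
python3 -m handwheel '[[0.5,0,0,0,0,0,1],[0.5,0,0,0,0,0,1],[0.5,0,0,0,0,0,1],[0.5,0,0,0,0,0,0.4],[0.5,0,0,0,0,0,0]]'
python3 -m handwheel '[[0.5,0,0,0,0,0,0]]' >/dev/null; python3 snap.py w3
```

```text
tool_pos: [0.5417, 0.1131, 0.2988]
force: [0.5, 0.3, -1.0]
gripper_force: 0.0
clock: 17.62
tool_pos: [0.5289, -0.3167, 0.3979]
orientation: [180.0, -0.0, -177.9]
force: [-1.5, 0.6, -0.2]
opening: 0.0657
gripper_force: 0.0
17.75 [ 0.52888371 -0.3167864   0.39804778] [ 1.79992343e+02 -1.66521063e-02 -1.77863885e+02] 0.2270956378481888 (array([ 0.76, 10.71, -0.08]), array([  0.  ,  -0.  , -11.56]))
```

View pics/w3.png

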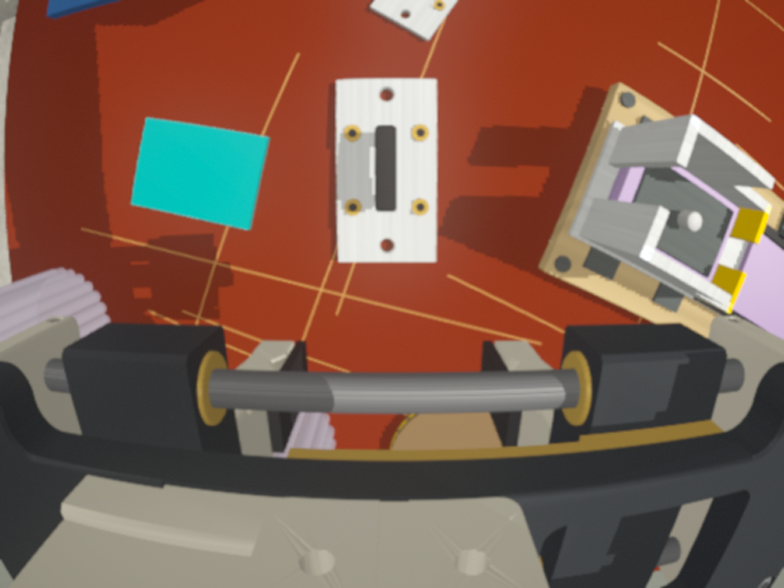

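The whole template is visible: holes at (387,94) and (387,245), corners (336,80), (437,79), (437,262), (338,262), and the handle centred at (386,168).

```bash
python3 - <<'E'
from h import *
import pickle
from scipy.optimize import least_squares
o,s=pickle.load(open("w3.pkl","rb"));T=toolT(o)
Q=np.array([[387,94],[387,245],[336,80],[437,79],[437,262],[338,262]])/1.4-.14
X=np.array([[0,-62,10],[0,62,10],[40,-75,10],[-40,-75,10],[-40,75,10],[40,75,10]])*1e-3
best=None
for y0 in(90,-90):
  q=least_squares(lambda p:(proj_wrist(s,T,app(jigT([p[0],p[1],p[3],p[2]]),X))-Q).ravel(),[.45,-.325,np.radians(y0),0])
  if best is None or q.cost<best.cost:best=q
q=best;p=q.x;print(p,np.degrees(p[2]),q.fun.round(1))
q=least_squares(lambda p:(proj_wrist(s,T,app(jigT([p[0],p[1],0,p[2]]),X))-Q).ravel(),p[:3]);p=q.x;print(p,np.degrees(p[2]),q.fun.round(1))
print("handle px",proj_wrist(s,T,[[p[0],p[1],.048]])*1.4)
yaw=(np.degrees(p[2])+90)%180-180
print(yaw,rows(get_obs(),[p[0],p[1],.26],yaw))
E
```

```text
[ 0.45212867 -0.32481081 -1.53113533  0.00224215] -87.72759219093275 [-0.3 -0.2  0.2  0.7  0.4 -0.3 -0.2 -0.1 -0.6 -0.2  0.5  0. ]
[ 0.45207982 -0.32484016 -1.53114135] -87.7279372314422 [-0.3  0.2  0.2  0.4  0.7  0.1 -0.4  0.3 -0.8 -0.6  0.7 -0.3]
handle px [[385.97455646 167.96802421]]
-177.72793723144218 (array([ 3.08, -0.21,  5.52]), array([ 0.  , -0.  , -0.02]))
```

```bash
python3 -m handwheel '[[0.5,0.8,-0.1,0.8,0,0,0],[0.5,0.8,-0.11,0.8,0,0,0],[0.5,0.8,0,0.8,0,0,0],[0.5,0.68,0,0.8,0,0,0],[0.5,0,0,0.9,0,0,-0.02]]' >/dev/null
python3 -m handwheel '[[0.5,0,0,0.9,0,0,0],[0.5,0,0,0.8,0,0,0],[0.5,0,0,0.5,0,0,0],[0.5,0,0,0.3,0,0,0],[0.5,0,0,0,0,0,0]]'
python3 - <<'E'
from h import *
print(rows(get_obs(),[.45208,-.32484,.199],-177.73))
E
```

```text
clock: 19.05
tool_pos: [0.4522, -0.3249, 0.233]
orientation: [180.0, -0.0, -177.8]
force: [0.2, 0.4, -0.6]
opening: 0.0657
gripper_force: 0.0
(array([0.  , 0.  , 1.36]), array([ 0.  , -0.  , -0.01]))
```

```bash
python3 -m handwheel '[[0.5,0,0,0.5,0,0,0],[0.5,0,0,0.5,0,0,0],[0.5,0,0,0.3,0,0,0],[0.5,0,0,0.06,0,0,0],[0.5,0,0,0,0,0,0]]'|grep -E "pos|force:"
python3 -m handwheel '[[-1,0,0,0,0,0,0],[-1,0,0,0,0,0,0],[-1,0,0,0,0,0,0],[-1,0,0,0,0,0,0],[-1,0,0,0,0,0,0]]'
```

```text
tool_pos: [0.4522, -0.325, 0.1991]
force: [0.8, -1.0, 0.5]
gripper_force: 0.0
clock: 20.3
tool_pos: [0.4521, -0.3249, 0.1992]
orientation: [-180.0, 0.0, -177.8]
force: [-0.6, -1.0, 0.0]
opening: 0.0214
gripper_force: 0.0
```

```bash
python3 -m handwheel '[[-1,0,0,0,0,0,0],[-1,0,0,0,0,0,0],[-1,0,0,0,0,0,0]]'; python3 -m handwheel '[[-1,0,0,-0.1,0,0,0],[-1,0,0,-0.2,0,0,0],[-1,0,0,-0.5,0,0,0],[-1,0,0,-0.5,0,0,0],[-1,0,0,-0.5,0,0,0]]'; python3 to.py 0 0 .33 -90
```

```text
clock: 20.68
tool_pos: [0.4521, -0.325, 0.1992]
orientation: [-180.0, 0.0, -177.8]
force: [0.2, -0.7, 1.4]
opening: 0.0157
gripper_force: 30.0
clock: 21.3
tool_pos: [0.4522, -0.3249, 0.2454]
orientation: [-180.0, 0.0, -177.8]
force: [0.1, 0.4, -4.4]
opening: 0.0157
gripper_force: 30.0
to [0.52720289 0.07143719 0.33      ] (array([-3.61, 15.73, -3.38]), array([-0.  ,  0.01,  3.64])) now in jig [0.3985 0.0625 0.2372] F [ 0.06107971  0.42137908 -4.38810738] 21.3
```

```bash
python3 -m handwheel '[[-1,0,0,-1,0,0,0],[-1,0,0,-1,0,0,0],[-1,0,0,-1,0,0,0],[-1,0,0,-1,0,0,0],[-1,0,0,-1,0,0,0]]' >/dev/null
for i in 1; do python3 -m handwheel '[[-1,-0.22,0.98,0,0,0,0],[-1,-0.22,0.98,0,0,0,0],[-1,-0.22,0.98,0,0,0,0],[-1,-0.22,0.98,0,0,0,0],[-1,-0.22,0.98,0,0,0,0]]' >/dev/null; done
python3 -m handwheel '[[-1,-0.22,0.98,0,0,0,0],[-1,-0.22,0.98,0,0,0,0],[-1,-0.22,0.98,0,0,0,0],[-1,-0.22,0.98,0,0,0,0],[-1,-0.22,0.98,0,0,0,0]]' >/dev/null
python3 -m handwheel '[[-1,-0.22,0.98,0,0,0,0],[-1,-0.22,0.98,0,0,0,0],[-1,-0.22,0.98,0,0,0,0],[-1,-0.22,0.98,0,0,0,0],[-1,-0.22,0.98,0,0,0,0]]' >/dev/null
python3 -m handwheel '[[-1,0,0,0,0,0,0.9],[-1,0,0,0,0,0,0.9],[-1,0,0,0,0,0,0.9],[-1,0,0,0,0,0,0.9],[-1,0,0,0,0,0,0]]'
cat >> fit.py <<'E'
k=[i for i in range(24) if i//2 not in (6,7)]
r2=least_squares(lambda q:f([q[0],q[1],.0082,q[2],q[3]])[k],[r.x[0],r.x[1],r.x[3],r.x[4]],loss="soft_l1")
J=np.array([r2.x[0],r2.x[1],.0082,r2.x[2],r2.x[3]]);print("refit",J,np.degrees(J[3]),f(J).reshape(-1,2).round(1).tolist());np.save("jig.npy",J)
E
python3 fit.py|grep refit; python3 to.py 0 0 .28 -90; python3 snap.py w4
```

```text
clock: 24.42
tool_pos: [0.5202, 0.0454, 0.3698]
orientation: [180.0, 0.0, 160.6]
force: [-0.6, 0.2, -3.3]
opening: 0.016
gripper_force: 30.0
refit [ 0.52728309  0.07149621  0.0082     -1.91324574  0.05652592] -109.62090609881182 [[-0.6, 0.6], [0.5, 0.3], [-1.3, -0.1], [1.4, -0.2], [-1.4, 0.5], [0.7, 0.8], [0.3, 1.9], [-0.9, 1.5], [-0.5, -0.6], [0.6, -1.5], [0.4, 0.2], [-0.2, -0.2]]
to [0.52728309 0.07149621 0.28      ] (array([0.08, 1.08, 3.59]), array([0.  , 0.  , 0.05])) now in jig [0.0269 0.0021 0.3615] F [-1.07670016 -0.32228964 -2.48778706] 24.475
24.475 [0.52025352 0.04539532 0.36968226] [1.79973550e+02 1.62531738e-02 1.60705769e+02] 0.7655114247330147 (array([-0.5 , -3.87, -1.21]), array([ 0.000e+00,  1.000e-02, -1.513e+01]))
```

View pics/w4.png

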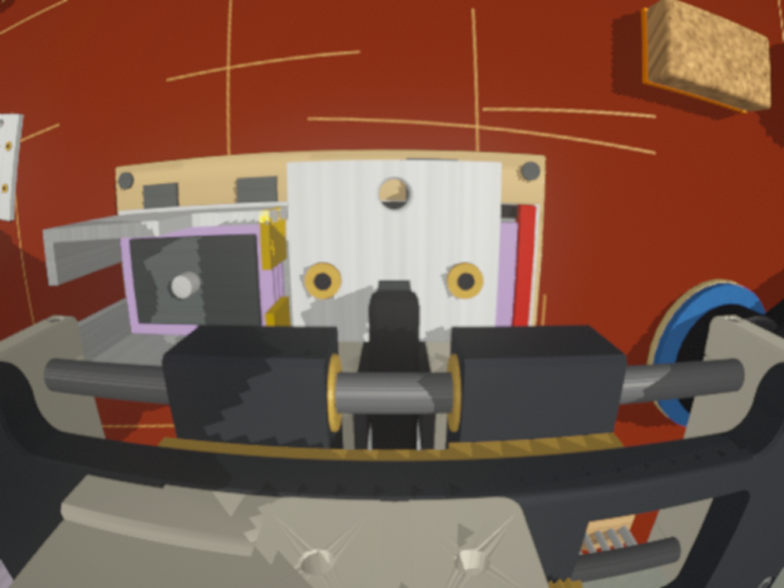

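```bash
python3 -m handwheel '[[-1,0.08,0.54,0.3,0,0,0.05],[-1,0,0.54,0.7,0,0,0],[-1,0,0,0.8,0,0,0],[-1,0,0,0.8,0,0,0],[-1,0,0,0.6,0,0,0]]' >/dev/null;python3 -m handwheel '[[-1,0,0,0.2,0,0,0],[-1,0,0,0,0,0,0],[-1,0,0,0,0,0,0]]'
python3 to.py 0 0 .279 -90; python3 - <<'E'
from h import *
import pickle
o=get_obs();s=snapshot("wrist");pickle.dump((o,s),open("w5.pkl","wb"));J=np.load("jig.npy");T=toolT(o)
p=proj_wrist(s,T,app(jigT(J),[[0,-.062,.062]]));C=s["tool_from_camera"]
h=proj_wrist(s,np.eye(4),[[.062,0,.189],[.062,0,.199],[.075,-.04,.189],[.075,.04,.189]])
a=lambda q:((q-[200,100])*5+2).round()
print(a(p),a(h));c=s["color"][100:210,200:360,::-1];cv2.imwrite("pics/w5.png",cv2.resize(c,None,fx=5,fy=5,interpolation=cv2.INTER_CUBIC))
E
```

```text
clock: 25.52
tool_pos: [0.5279, 0.0717, 0.2849]
orientation: [180.0, 0.1, 160.3]
force: [0.3, -0.3, -2.0]
opening: 0.0158
gripper_force: 30.0
to [0.52728309 0.07149621 0.279     ] (array([ 0.02, -0.02,  0.23]), array([ 0.01,  0.01, -0.01])) now in jig [-0.0004  0.0005  0.2767] F [ 0.29168236 -0.3184476  -2.01072378] 25.525
[[401. 187.]] [[407. 199.]
 [407. 196.]
 [ 27.  84.]
 [787.  83.]]
```

View pics/w5.png

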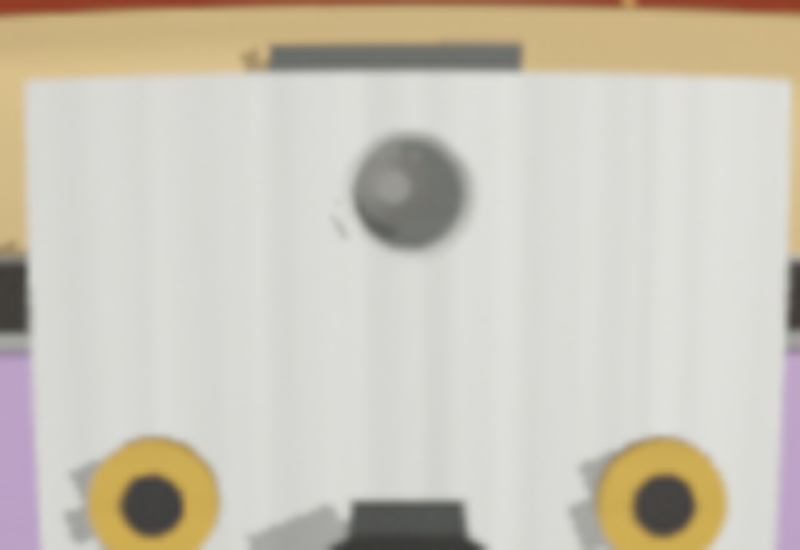

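Through the hole (411,191) I can see the pin tip (394,188), so a shift of about -1.6 mm along tool y is needed. Then I'll lower it slowly.

```bash
python3 -m handwheel '[[-1,-0.01,-0.065,0,0,0,0],[-1,0,0,0.2,0,0,0],[-1,0,0,0.2,0,0,0],[-1,0,0,0.2,0,0,0],[-1,0,0,0.1,0,0,0]]'|grep -E "pos|force:|ori"; python3 -m handwheel '[[-1,0,0,0.1,0,0,0],[-1,0,0,0.1,0,0,0],[-1,0,0,0.1,0,0,0]]'|grep -E "pos|force:|ori"; python3 - <<'E'
from h import *
s=snapshot("wrist");c=s["color"][100:210,200:360,::-1];cv2.imwrite("pics/w6.png",cv2.resize(c,None,fx=5,fy=5,interpolation=cv2.INTER_CUBIC))
E
```

```text
tool_pos: [0.5272, 0.0699, 0.2661]
orientation: [-180.0, -0.0, 160.3]
force: [-0.0, 0.2, -3.6]
gripper_force: 30.0
tool_pos: [0.5273, 0.07, 0.2591]
orientation: [180.0, 0.0, 160.3]
force: [-1.6, -0.4, -3.2]
gripper_force: 30.0
```

View pics/w6.png

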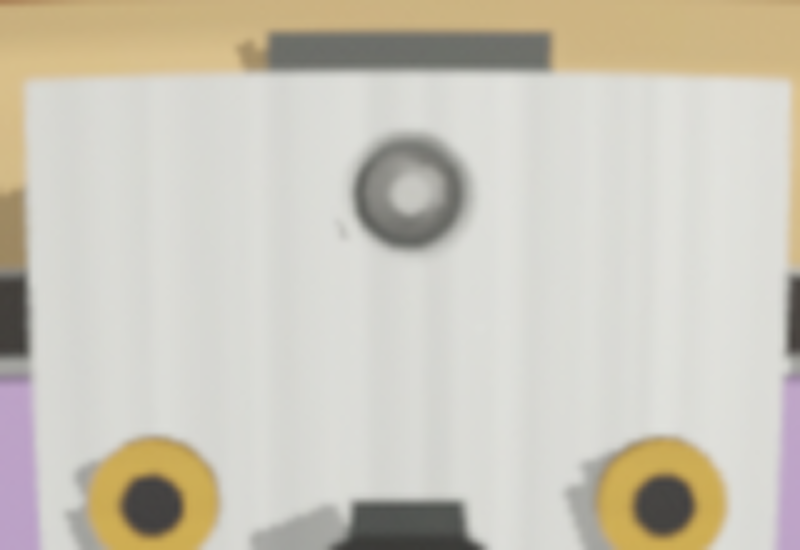

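The pin is centred in the hole (413,190 against 411,191). Continuing down.

```bash
python3 -m handwheel '[[-1,0,0,0.1,0,0,0],[-1,0,0,0.1,0,0,0],[-1,0,0,0.1,0,0,0]]'|grep -E "pos|force:|ori"; python3 -m handwheel '[[-1,0,0,0.1,0,0,0],[-1,0,0,0.1,0,0,0],[-1,0,0,0.1,0,0,0]]'|grep -E "pos|force:|ori"
```

```text
tool_pos: [0.5273, 0.07, 0.2515]
orientation: [180.0, 0.0, 160.3]
force: [-0.7, 0.4, -2.3]
gripper_force: 30.0
tool_pos: [0.5273, 0.07, 0.244]
orientation: [-180.0, 0.0, 160.3]
force: [-0.1, 0.5, -3.7]
gripper_force: 30.0
```

```bash
python3 -m handwheel '[[-1,0,0,0.06,0,0,0],[-1,0,0,0.06,0,0,0],[-1,0,0,0.04,0,0,0],[-1,0,0,0,0,0,0]]'|grep -E "pos|force:|ori"; python3 -m handwheel '[[-1,0,0,0.03,0,0,0],[-1,0,0,0,0,0,0]]'|grep -E "pos|force:|ori"
```

```text
tool_pos: [0.5273, 0.07, 0.2401]
orientation: [-180.0, -0.0, 160.3]
force: [0.3, -0.6, -2.9]
gripper_force: 30.0
tool_pos: [0.5273, 0.07, 0.2394]
orientation: [180.0, 0.0, 160.3]
force: [0.3, -0.2, -3.0]
gripper_force: 30.0
```

```bash
python3 -m handwheel '[[-1,0,0,0.03,0,0,0],[-1,0,0,0,0,0,0]]'|grep -E "pos|force:|ori"; python3 -m handwheel '[[-1,0,0,0.03,0,0,0],[-1,0,0,0,0,0,0]]'|grep -E "pos|force:|ori"
```

```text
tool_pos: [0.5274, 0.07, 0.239]
orientation: [180.0, 0.0, 160.3]
force: [-0.7, -0.8, 1.7]
gripper_force: 30.0
tool_pos: [0.5274, 0.07, 0.239]
orientation: [180.0, 0.0, 160.3]
force: [-3.9, -0.4, 8.6]
gripper_force: 30.0
```

```bash
python3 -m handwheel '[[-1,0,0,-0.03,0,0,0],[-0.4,0,0,0,0,0,0],[0.2,0,0,0,0,0,0],[0.2,0,0,0,0,0,0],[0.2,0,0,0,0,0,0]]'; python3 -m handwheel '[[0.2,0,0,-0.2,0,0,0],[0.2,0,0,-0.5,0,0,0],[0.2,0,0,-1,0,0,0],[0.2,0,0,-1,0,0,0],[0.2,0,0,-1,0,0,0]]';python3 -m handwheel '[[0.2,0,0,-1,0,0,0],[0.2,0,0,-1,0,0,0],[0.2,0,0,0,0,0,0],[0.2,0,0,0,0,0,0],[0.2,0,0,0,0,0,0]]' | head -2
python3 snap.py w7
```

```text
clock: 29.25
tool_pos: [0.5274, 0.07, 0.2386]
orientation: [-180.0, -0.0, 160.3]
force: [0.8, 1.0, 0.2]
opening: 0.0498
gripper_force: 0.0
clock: 29.88
tool_pos: [0.5273, 0.0699, 0.333]
orientation: [180.0, 0.0, 160.3]
force: [0.2, 0.6, -0.4]
opening: 0.0529
gripper_force: 0.0
clock: 30.5
tool_pos: [0.527, 0.0699, 0.3806]
30.5 [0.52704477 0.06986594 0.38059719] [-1.79958783e+02 -5.09625309e-02  1.60287977e+02] 0.31889357724941636 (array([-0.6 , -4.88, -0.77]), array([ 0.00e+00, -1.00e-02, -1.52e+01]))
```

View pics/w7.png

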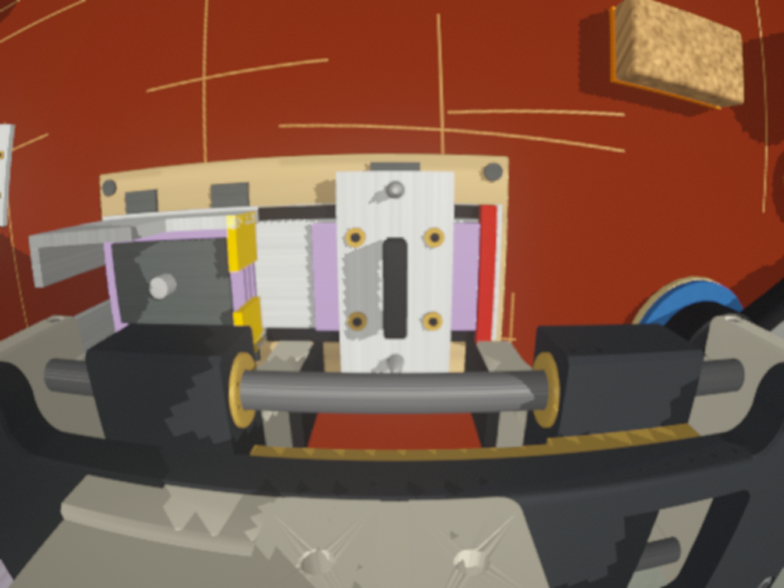

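The final view shows the template lying flat with both pins through (395,188 and 392,365), the violet blank against the red stop (480,270), and the stack and weight still in the magazine. Handing in.

```bash
python3 -c "
from plant import *
print(close_job())"
```

```text
the job is handed in; nothing more can be done
None
```

The job is handed in, with no verdict returned: the last picture showed the blank home against the red stop, the template flat on it over both pins and released, and the stack and weight still in the magazine.

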